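# Pick the split ring off the propeller hub

### The arm

A 6-joint arm with a two-finger parallel gripper is mounted at the origin on the work surface. World frame = base frame: x ahead of the robot, y to its left, z up, the work surface at z = 0. Lengths are in mm, angles in degrees, forces in N, time in s.
With the tool pointing down it reaches from about 350 to 850 mm from the base axis. Payload 8.1 kg.
Tool frame: the origin (TCP) lies midway between the tips of the shut fingers; the grasp point (between the pads) lies 19 mm behind it (r.grip_point_offset is the distance from the TCP to the grasp point, in mm); z points along the fingers, y is the line along which they close (so a half turn about z gives the same grasp; the last joint's range is limited). The gripper opens to 85 mm and grips with 20 to 120 N. Pads are 22 mm wide; open, the fingers measure 114 mm over their backs; the gripper's body (76 mm by 85 mm) begins 54 mm behind the grasp point. The pads swing forward as they close: fully open they stand 13 mm farther back than shut.
Start: joints at [-79.034, 7.471, 85.268, -0, 87.261, -4.893], TCP at [163.988, -577.16, 231.292] pointing down, gripper open.
Joint ranges: [-169.43, 169.43], [-51.17, 129.36], [1.28, 143.12], [-76.62, 256.62], [0, 156.53], [-152.29, 152.29]. Speed limits (degrees/s): [136.94, 136.94, 159.86, 180, 180, 180].

### API

Orientations are given as [roll, pitch, yaw] about the fixed x, y, z axes, in that order (R = Rz(yaw) Ry(pitch) Rx(roll)).
In Python, from bench import r gives the robot as it stands.
- The arm moves only by the shell command python3 -m inch 'ROWS' [FORCE]. ROWS is JSON, one flat list of numbers, 7 for each row, row after row: the shift along the world's x, y, z in m, then the turn, a rotation vector about the world's x, y, z in degrees, then the closure in counts, from 0 (fully open) to 255 (shut). A call has 1 to 10 rows; each row shifts and turns the commanded pose from where the row before left it; what a row does not reach is not made up. A row lasts 1/10 s, in which the tool goes at most 50 mm and 8.59 degrees, less where a joint would pass 70% of its speed; a pose out of reach is approached as far as the arm can. A call with a gripper value outside its range is refused whole. The fingers move at their own pace and stop on an object; FORCE is the grip in N (left out, the last holds). Time passes only in rows, so rows that do not move let the fingers close. It gives the time, the measured TCP pose, the force and the opening at its end, in the units of the state.
- r.sense(): the state, without advancing time (a new reading comes with each control period).
- r.snapshot(name): name is "side" or "top" or "wrist"; returns (picture, depth): 400x640x3 uint8, red, green, blue; 400x640 float32, mm along the optical axis (not along the pixel's ray), 0 where there is no reading.
- r.get_calibration(name): a dict with "fovy" (degrees; the focal length in pixels is half the picture's height over the tangent of half this angle, whatever the lens; pixels are square), "cx", "cy" (the principal point, pixels), "position" and "rotation" of the camera in the world; the wrist camera has in their place "tool_from_camera" (4x4, takes a point from camera to tool coordinates, whose origin is the TCP and whose axes are the flange's). Camera axes: x right, y up, looking along -z (the intrinsics and any distortion apply to the point x, -y, -z); pixel columns grow to the right and rows downward; lengths in mm; the calibration is good to about 2 mm. A picture is of the moment at which its call begins: read the wrist's pose just before it. get_calibration takes no time and is no camera call.
- r.hand_in(): hands the job in, once; it reports no verdict.
The state is a dict: "time": time; "joint_pos": joint angles; "qd": joint speeds; "joint_efforts": joint torques, N m; "tool_pos": TCP position; "tcp_rot": TCP orientation; "ft_force": force on the tool from outside, world axes, zero at the start; "wrist_torque": the same for the moment, N m; "finger_gap": finger opening in mm.
Only numpy, scipy, OpenCV 4.12 (cv2) and the standard library are available. Lean on these libraries where they do the work, as an engineer would, in place of code of your own. Each camera call takes 0.05 s, during which the arm holds its last target. There are 200 camera calls.

### The job

Use the hooked pick to pry the springy end of the split ring gently up out of its groove until it snaps over its lug and stays up, then stand the pick back in its holder. Then take the loosened ring off the shaft with the gripper and lay it in the steel tray; do not force the pick, the gripper or the ring against the hub, and leave the other things on the bench alone.

Things in the scene. Friction and masses are not known exactly. Their poses are not given: they have to be found in the camera images.
- hub: Fixed aluminium propeller flange, 120 mm across, on a 150 x 150 x 15 mm plywood board. Origin: centre of the board's underside, z up. Flange face at z = 33 mm. In the middle a steel stub shaft, radius 23.5, top at z = 46.7 mm; round its foot a brass spacer, radius 28, z = 33 to 38 mm, on which the ring lies. A 4 mm pin at 0 deg (hub x axis), radius 26.5, top at z = 44 mm, stands in the ring's split.
- slot (a point): Point on the flange face 50 mm from the hub's axis at 24 deg about z (z = 33 mm in the hub frame). From here a slot runs radially in to the shaft: the spacer is cut away from 10 to 38 deg, 12 mm wide at the ring, so a pick can slide along the flange face under the springy end of the ring (5 mm from flange face up to the wire).
- short_lug (a point): Round-edged lug (37 to 53 deg) sticking out of the shaft over the ring's springy arm, out to radius 26 mm, z = 42.7 to 46.7 mm in the hub frame. The point is the lug's middle, at 45 deg, radius 24 mm. It holds the arm down.
- long_lug (a point): Same section of lug from 205 to 245 deg over the stiff back of the ring. The point is its middle, at 225 deg, radius 24 mm. Once the springy end is up, the ring's back comes out from under it when the ring is shifted about 5 mm this way.
- ring: Dark steel split ring of 5 mm round wire, 58 mm outside, 48 mm inside, about 45 g. Origin: its centre on the underside, z up. Seated, its axes agree with the hub's and its origin is 38 mm above the hub's. It runs from 14 to 346 deg: stiff from 110 to 346, a spring arm from 110 down to the end at 14 deg that gives outwards (about 6 N/mm at the short lug).
- ring_end (a point): Wire centre at the tip of the springy end (14 deg). In the hub frame z = 40.5 mm when seated, about 48 mm when up. Lifted by the pick with 5 to 15 N the arm rides out round the short lug, snaps in above it after rising about 6 mm (the force falls) and, let go, rests on the lug with the ring tilted.
- stiff_side_a (a point): Wire centre of the stiff part at 135 deg. The loosened ring is gripped from above across this point and stiff_side_b, 58 mm wide over the wire; beside the spacer there is room for the fingertips down to the flange face.
- stiff_side_b (a point): Wire centre of the stiff part at 315 deg, opposite stiff_side_a.
- pick: Loose telescopic hooked pick, about 80 g, upright in its holder. Origin on its axis at the underside of the round collar (32 mm across, 5 mm thick), z up. Above: square wooden handle 18 x 18 mm, z = 5 to 70 mm, faces along x and y. Below: 6 mm steel shank with a flat foot, 3 mm high, 5 mm wide, reaching 16 mm out along +x. The shank sits tight, drawn out by an unknown amount: foot's underside 50 to 66 mm below the origin.
- pick_grip (a point): Middle of the pick's handle, 40 mm above the collar's underside.
- holder: Fixed wooden holder, 90 x 90 mm foot, 80 mm high. Origin at the centre of its underside. Its top plate (70 mm along x, 86 mm along y, 12 mm thick) has an opening from x = -14 to 26 mm and y = -7 to 7 mm; the pick's collar rests on the plate with the foot hanging through, pick axis over the holder's origin, pick's x along the holder's x, pick origin (collar underside) at z = 80 mm.
- tray: Fixed open steel tray, 160 (x) x 140 (y) x 28 mm, walls 4 mm. Origin at the centre of its underside; inner floor about 4 mm up.
- cup: Paper cup, 76 mm across, 95 mm high, to be left alone. Origin under its centre.
- tape: Cardboard roll core, 90 mm across, 25 mm high, to be left alone. Origin under its centre.
- offcut: Wooden offcut 100 x 45 x 25 mm, to be left alone. Origin under its centre.
Things that resemble listed ones, but are neither listed nor needed, are in the scene too. Of the things like the ring, leave any that is purple; of the rest the smaller one is meant.

How it is judged (in metres and radians):
On the way, in this order (a step that is already met when the one before it is completed fails the run):
1. the pick is under the ring and levers at it while its end is still down (contact force between pick and ring above 3 N and z of ring_end in the frame of hub below 0.0455 m and horizontal distance between pick and ring_end below 0.025 m), for 0.02 s.
2. with the pick still there, the ring's springy end is out of the groove, above the short lug (z of ring_end in the frame of hub above 0.0465 m and horizontal distance between pick and ring_end below 0.025 m), for 0.1 s.
3. the pick stands back in its holder, let go, while the ring's end stays up on the lug (horizontal distance between pick and holder below 0.012 m and z of pick in the frame of holder below 0.084 m and angle between pick's own z axis and vertical below 0.12 rad and contact force between pick and the fingers below 0.1 N and z of ring_end in the frame of hub above 0.0455 m and horizontal distance between ring and hub below 0.012 m), for 0.2 s.
At the end, for the whole second after the job is handed in: The ring lies flat (within 0.15 rad) at rest on the tray floor, its centre within 55 mm (x) and 45 mm (y) of the tray's centre and under 15 mm high; the pick stands at rest in its holder: axis within 12 mm of the holder's, origin below 84 mm, tilt under 0.12 rad (z of ring in the frame of tray below 0.015 m and angle between ring's own z axis and vertical below 0.15 rad and x of ring in the frame of tray between -0.055 and 0.055 m and y of ring in the frame of tray between -0.045 and 0.045 m and linear speed of each of ring, pick below 0.02 m/s and horizontal distance between pick and holder below 0.012 m and z of pick in the frame of holder below 0.084 m and angle between pick's own z axis and vertical below 0.12 rad); the robot touches nothing.
It fails at once if the pick is pressed on the hub with more than 20 N (contact force between pick and hub above 20 N).
It fails at once if the pick loads the ring with more than 22 N (contact force between pick and ring above 22 N).
It fails at once if the gripper or arm pushes on the hub with more than 15 N (contact force between any of the fingers, the arm and hub above 15 N).
It fails at once if the ring is dragged on the hub with more than 50 N (contact force between the fingers and ring above 1 N and contact force between ring and hub above 50 N).
It fails at once if a bystander is moved by more than 15 mm (distance of any of cup, tape, offcut from where it was at the start of the episode above 0.015 m).
It also fails if it takes over 72 s, if anything falls off the work surface, if the arm or the gripper's body presses on something with over 40 N, if the wrist force passes 120 N, or if a joint passes its speed limit or range.

## Working session

There is one attempt and no reset: what is moved stays moved. The work goes in short steps, Python scripts to look and compute and a shell command to move; the robot and the scene stay as the last step left them, time stands still between calls to the robot, and variables do not carry over. Pictures are saved under pics/ and viewed, on a budget of 10 in all, crops included, one or two more only if the job needs it, and the job is handed in when it is done.

```bash
mkdir -p pics; ls
cat > h.py <<'E'
import numpy as np, cv2
from scipy.spatial.transform import Rotation as R
from bench import r
def cam(n,s=None):
    c=r.get_calibration(n)
    if 'tool_from_camera' in c:
        s=s or r.sense(); T=np.eye(4); T[:3,:3]=R.from_euler('xyz',s['tcp_rot'],degrees=True).as_matrix(); T[:3,3]=s['tool_pos']
        T=T@np.array(c['tool_from_camera'])
    else:
        T=np.eye(4); T[:3,:3]=c['rotation']; T[:3,3]=c['position']
    return T,c
def cloud(n):
    s=r.sense(); p,d=r.snapshot(n); T,c=cam(n,s); f=200/np.tan(np.radians(c['fovy']/2))
    v,u=np.mgrid[:400,:640]; P=np.stack([(u-c['cx'])/f*d,-(v-c['cy'])/f*d,-d],-1)@T[:3,:3].T+T[:3,3]
    P[d==0]=np.nan
    return p,d,P
E
python3 - <<'E'
from h import *
print(r.sense())
for n in ['top','side','wrist']:
    c=r.get_calibration(n); print(n,c)
    p,d,P=cloud(n); np.savez('pics/%s0.npz'%n,p=p,d=d,P=P); cv2.imwrite('pics/%s0.png'%n,p[...,::-1])
E
```

```text
pics
{'time': 0.0, 'joint_pos': array([-7.90317123e+01,  7.51598137e+00,  8.53291451e+01,  4.51538421e-04,
        8.72641399e+01, -4.89472704e+00]), 'qd': array([-0.08042775,  0.0225881 ,  0.02353881,  0.07239445,  0.03682479,
       -0.12075204]), 'joint_efforts': array([-3.35264040e-04, -5.69392848e+01, -5.00558782e+01, -3.03600773e-04,
        1.47340778e-02, -2.10132106e-05]), 'tool_pos': array([ 163.90251955, -576.59162851,  230.23664625]), 'tcp_rot': array([-1.79891171e+02, -9.77250488e-03,  1.58629835e+01]), 'ft_force': array([ 0.24079608,  0.37268644, -0.56106927]), 'wrist_torque': array([0.01370951, 0.02890571, 0.01682325]), 'finger_gap': 85.45676155000946}
top {'fovy': 48.268346431665265, 'cx': 316.54900021850153, 'cy': 193.73537743990067, 'position': array([ 506.31157197,  -57.22861495, 1041.91083908]), 'rotation': array([  2.6110478 ,   1.20539557, -90.24150019])}
side {'fovy': 50.579584513372254, 'cx': 326.3564124453524, 'cy': 199.48287649323504, 'position': array([ 367.66818189, -648.94998178,  744.10425095]), 'rotation': array([ 44.35420096,   0.92547373, -18.60777808])}
wrist {'fovy': 65.67527874691284, 'cx': 322.929619366609, 'cy': 199.4303577502048, 'tool_from_camera': array([[-2.04572779e-05,  9.47879789e-01,  3.18628162e-01,
         8.21277355e+01],
       [ 1.00000000e+00,  2.05684879e-05,  3.01550216e-06,
         3.58945735e-01],
       [-3.69536596e-06,  3.18628162e-01, -9.47879789e-01,
        -1.43130906e+02],
       [ 0.00000000e+00,  0.00000000e+00,  0.00000000e+00,
         1.00000000e+00]])}
```

```bash
sed -i "s/T\[:3,:3\]=c\['rotation'\]/T[:3,:3]=R.from_euler('xyz',c['rotation'],degrees=True).as_matrix()/" h.py
python3 - <<'E'
from h import *
for n in ['top','side']:
    p,d,P=cloud(n); np.savez('pics/%s0.npz'%n,p=p,d=d,P=P); cv2.imwrite('pics/%s0.png'%n,p[...,::-1])
    print(n,np.nanmedian(P[...,2]),P[200,320])
E
```

```text
top 0.7052839457071514 [537.96542055 -44.03688958  40.41214792]
side 0.10479221719532461 [564.23691157  17.73463484  32.30733467]
```

View pics/top0.png

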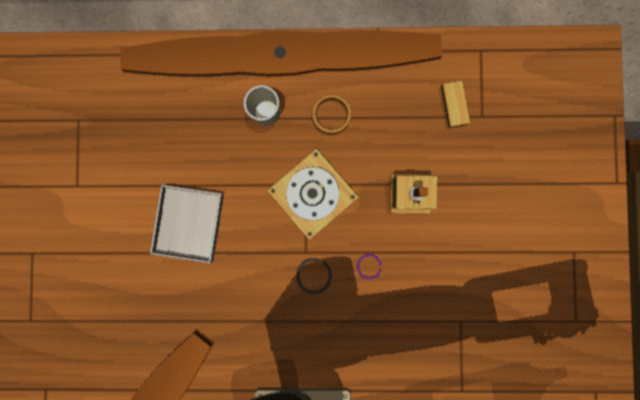

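View pics/side0.png

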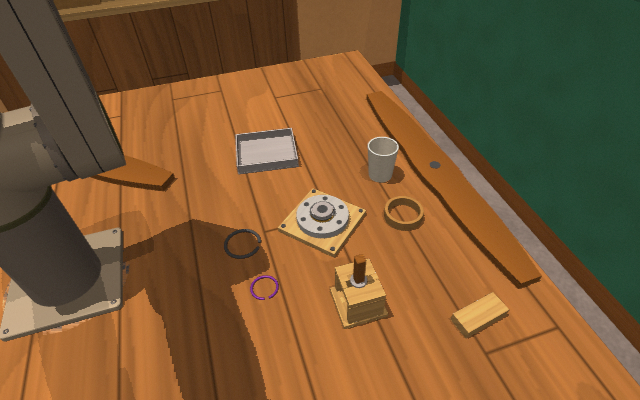

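Top view: candidates for the ring are the one on the hub shaft (312,193), a larger black one on the bench (313,276) and a purple one (369,266). The purple one is excluded, and of the rest the smaller, on the hub, is meant; I'll confirm it in a close crop. Holder with pick at (414,192), tray at (187,223).

Run:
```python
from h import *
for n in ['top','side']:
    P=np.load('pics/%s0.npz'%n)['P']
    def rect(c,rad,z0,z1,nm):
        m=(np.hypot(P[...,0]-c[0],P[...,1]-c[1])<rad)&(P[...,2]>z0)&(P[...,2]<z1)
        q=P[m]; b=cv2.minAreaRect(q[:,:2].astype(np.float32)); print(n,nm,len(q),b,'z',np.median(q[:,2]),'mean',q[:,:2].mean(0))
    rect((538,-44),115,8,22,'board'); rect((538,-44),75,28,36,'flange'); rect((538,-44),40,40,60,'shaft')
    i=np.load('pics/top0.npz')['P'][193,405]; 
    rect((530,-285),75,70,90,'holdertop'); rect((530,-285),75,100,170,'handle');rect((530,-285),80,3,20,'holderfoot')
    rect((455,240),130,18,40,'traywall'); rect((455,240),130,2.5,40,'tray')
print(i)
```

```text
top board 1987 ((554.2813720703125, -26.049537658691406), (150.08526611328125, 150.07533264160156), 40.65882873535156) z 15.522156741208391 mean [552.36219426 -28.08022335]
top flange 1392 ((550.957275390625, -29.316207885742188), (109.02247619628906, 118.79358673095703), 44.405948638916016) z 33.46630509340349 mean [551.03638522 -29.4453823 ]
top shaft 377 ((549.6101684570312, -30.220619201660156), (42.62688446044922, 53.94378662109375), 45.221351623535156) z 46.91866648446603 mean [549.94013906 -29.79056428]
top holdertop 1002 ((553.0894775390625, -252.32528686523438), (83.34321594238281, 69.04692840576172), 89.49920654296875) z 80.87470865485591 mean [ 551.78916173 -255.41021409]
top handle 127 ((551.426025390625, -250.31869506835938), (17.45182991027832, 17.746681213378906), 89.21370697021484) z 148.75773494609268 mean [ 551.1287358  -247.86876222]
top holderfoot 522 ((528.13232421875, -285.21429443359375), (150.60708618164062, 156.97262573242188), 56.319026947021484) z 8.903898228239314 mean [ 521.83255474 -273.52923183]
top traywall 594 ((487.148193359375, 264.2376403808594), (
[... 994 characters left out ...]
249.7106170654297), (17.958383560180664, 18.224159240722656), 5.176975727081299) z 134.80307937500606 mean [ 551.26015914 -253.13621018]
side holderfoot 630 ((536.0537109375, -283.5176696777344), (133.22972106933594, 148.1988067626953), 61.24592971801758) z 11.671737108812124 mean [ 533.0365407  -264.24539253]
side traywall 499 ((488.674072265625, 265.71124267578125), (145.50735473632812, 159.87887573242188), 81.39725494384766) z 25.512005417249384 mean [480.56944629 255.67311943]
side tray 2320 ((453.37615966796875, 230.1534423828125), (231.03297424316406, 253.58802795410156), 84.74861145019531) z 5.710837552833027 mean [481.44034588 264.36427796]
[ 550.72154545 -226.71343311   83.21159595]
```

```bash
python3 -m inch '[0.036,0.030,0,0,0,-1.6,0, 0.036,0.030,0,0,0,-1.6,0, 0.036,0.030,0,0,0,-1.6,0, 0.036,0.030,0,0,0,-1.6,0, 0.036,0.030,0,0,0,-1.6,0, 0.036,0.030,0,0,0,-1.6,0, 0.036,0.030,0,0,0,-1.6,0, 0.036,0.030,0,0,0,-1.6,0, 0.036,0.030,0,0,0,-1.6,0, 0.036,0.030,0,0,0,-1.6,0]'
python3 -m inch '[0.028,0.025,0.02,0,0,0,0, 0,0,0,0,0,0,0, 0,0,0,0,0,0,0]'
python3 - <<'E'
from h import *
p,d,P=cloud('wrist'); np.savez('pics/hold.npz',p=p,d=d,P=P); cv2.imwrite('pics/hold.png',p[...,::-1])
E
python3 -m inch '[0,0.046,-0.01,0,0,0,0, 0,0.046,-0.01,0,0,0,0, 0,0.046,-0.01,0,0,0,0, 0,0.046,-0.01,0,0,0,0, 0,0.040,-0.01,0,0,0,0, 0,0,-0.03,0,0,0,0, 0,0,0,0,0,0,0, 0,0,0,0,0,0,0]'
python3 - <<'E'
from h import *
p,d,P=cloud('wrist'); np.savez('pics/hub.npz',p=p,d=d,P=P)
cv2.imwrite('pics/both.png',np.vstack([np.load('pics/hold.npz')['p'][50:350],p[50:350]])[...,::-1])
E
```

```text
time: 1.25
tool_pos: [525.2, -275.6, 231.3]
tcp_rot: [180.0, -0.0, -0.2]
ft_force: [0.6, -0.6, 0.5]
finger_gap: 85.6
time: 1.55
tool_pos: [552.7, -251.6, 251.6]
tcp_rot: [180.0, -0.0, -0.0]
ft_force: [-0.1, -0.4, -0.0]
finger_gap: 85.1
time: 2.4
tool_pos: [550.8, -29.4, 170.6]
tcp_rot: [180.0, 0.1, -0.2]
ft_force: [-0.8, 0.4, 0.1]
finger_gap: 85.5
```

View pics/both.png

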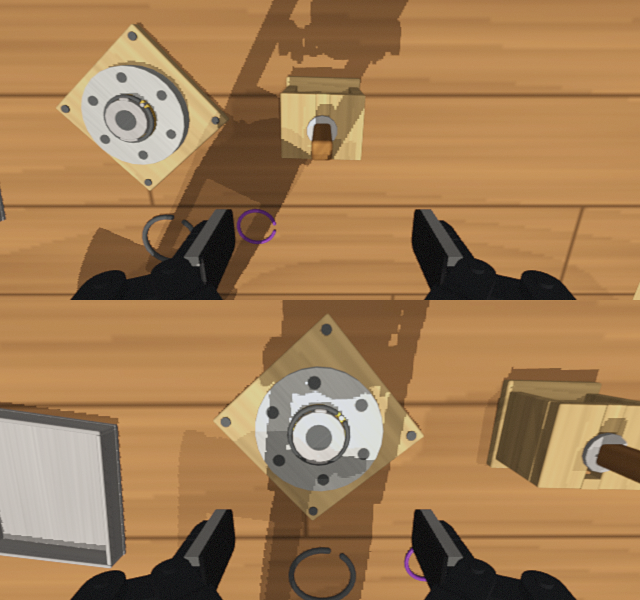

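Run:
```python
from h import *
a=np.load('pics/hub.npz'); b=np.load('pics/hold.npz')
A=cv2.resize(a['p'][140:235,268:368],None,fx=6,fy=6,interpolation=cv2.INTER_CUBIC)[:570]
B=cv2.resize(b['p'][115:225,270:305+75],None,fx=5,fy=5,interpolation=cv2.INTER_CUBIC)[:570,:200*2]
A=cv2.resize(a['p'][138:238,268:368],(480,480),interpolation=cv2.INTER_CUBIC)
B=cv2.resize(a['p'][70:200,480:640][:, :],(300,244),interpolation=cv2.INTER_CUBIC)
C=cv2.resize(b['p'][115:225,270:380],(300,236),interpolation=cv2.INTER_CUBIC)
cv2.imwrite('pics/crop.png',np.hstack([A,np.vstack([B,C])])[...,::-1])
P=a['P']
for z0,z1,rad in [(28,36,75),(44.5,49,40),(10,18,120)]:
    m=(np.hypot(P[...,0]-551,P[...,1]+28)<rad)&(P[...,2]>z0)&(P[...,2]<z1); q=P[m]
    print(z0,len(q),cv2.minAreaRect(q[:,:2].astype(np.float32)),np.median(q[:,2]))
```

```text
28 9255 ((554.53125, -25.26647186279297), (118.52188873291016, 118.70919799804688), 85.32490539550781) 33.68154220903534
44.5 2128 ((554.2376708984375, -26.767852783203125), (49.91925048828125, 54.040496826171875), 40.77473068237305) 47.4372856781292
10 9637 ((554.266845703125, -25.036209106445312), (149.7730255126953, 150.1103973388672), 40.44091796875) 15.618069198026092
```

View pics/crop.png

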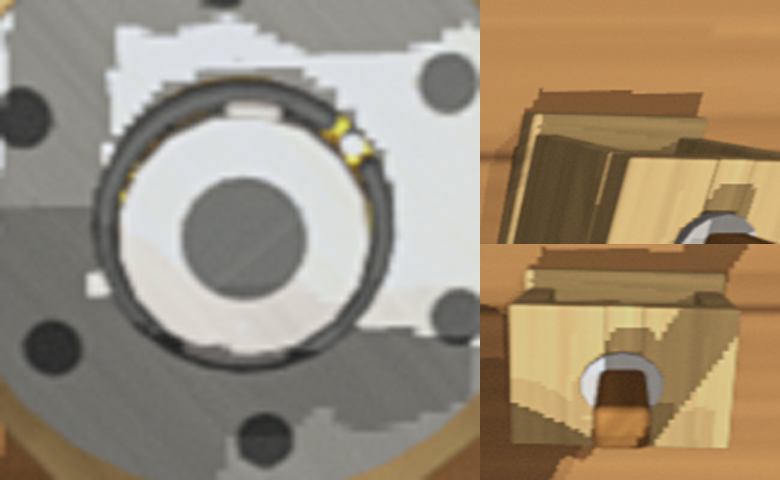

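Run:
```python
from h import *
for f in ['hold','hub']:
    P=np.load('pics/%s.npz'%f)['P']; D=np.hypot(P[...,0]-553,P[...,1]+252)
    for z0,z1,rad in [(77.5,83,65),(83.5,90,30),(145,156,30)]:
        m=(D<rad)&(P[...,2]>z0)&(P[...,2]<z1); q=P[m]
        if len(q)>20: print(f,z0,len(q),cv2.minAreaRect(q[:,:2].astype(np.float32)),np.median(q[:,2]),q[:,:2].min(0),q[:,:2].max(0))
    m=(abs(P[...,0]-553)<30)&(abs(P[...,1]+252)<35)&(P[...,2]<76); q=P[m]; print('low',len(q),q.min(0) if len(q) else '',q.max(0) if len(q) else '', np.median(q,0) if len(q) else '')
P=np.load('pics/side0.npz')['P']; m=(abs(P[...,0]-553)<30)&(abs(P[...,1]+252)<35)&(P[...,2]<76)&(P[...,2]>-5); q=P[m];print(np.round(q[:25]))
P=np.load('pics/top0.npz')['P']; m=(abs(P[...,0]-553)<30)&(abs(P[...,1]+252)<35)&(P[...,2]<76)&(P[...,2]>-5); q=P[m];print(np.round(q[:25]))
```

```text
hold 77.5 4295 ((553.7034912109375, -250.12921142578125), (86.08039855957031, 70.51493835449219), 88.35836029052734) 80.63991691181064 [ 517.78212016 -293.95620366] [ 590.13560972 -206.80601794]
hold 83.5 324 ((554.514892578125, -250.11976623535156), (31.08816909790039, 25.98259162902832), 89.19975280761719) 85.52020713965794 [ 541.36321277 -265.59432297] [ 567.4998878 -234.4922919]
hold 145 431 ((552.1669311523438, -250.00257873535156), (17.444534301757812, 17.586336135864258), 0.6005917191505432) 150.25557721704976 [ 543.51891958 -258.81935051] [ 560.93729284 -241.16345163]
low 93 [ 551.80395832 -281.92193119   10.81156644] [ 582.98480917 -220.42775868   72.50734668] [ 581.85815611 -257.14165054   12.55852464]
hub 77.5 5957 ((553.8010864257812, -249.19566345214844), (86.18839263916016, 70.56403350830078), 88.39801788330078) 80.66901916404106 [ 518.05155129 -291.35209139] [ 590.16958865 -205.19899795]
hub 83.5 714 ((553.2279052734375, -246.55894470214844), (26.89496421813965, 31.181167602539062), 68.19622802734375) 85.67306450787905 [ 536.17760626 -263.25658582] [ 567.81597417 -234.
[... 501 characters left out ...]
 13.]
 [ 529. -218.   13.]
 [ 531. -218.   12.]
 [ 533. -219.   11.]
 [ 524. -220.   14.]
 [ 526. -220.   13.]
 [ 529. -219.   10.]
 [ 530. -221.   12.]
 [ 532. -220.   10.]]
[[ 579. -261.   76.]
 [ 577. -218.   75.]
 [ 551. -234.   76.]
 [ 540. -279.   76.]
 [ 538. -258.   11.]
 [ 538. -260.   13.]
 [ 538. -262.   14.]
 [ 538. -264.   14.]
 [ 538. -267.   11.]
 [ 538. -269.   14.]
 [ 535. -257.   13.]
 [ 536. -260.   11.]
 [ 536. -262.   10.]
 [ 535. -264.   13.]
 [ 535. -266.   12.]
 [ 535. -269.   11.]
 [ 533. -257.   15.]
 [ 533. -260.   11.]
 [ 533. -262.   13.]
 [ 533. -264.   12.]
 [ 533. -266.   17.]
 [ 533. -269.   12.]
 [ 531. -258.   11.]
 [ 531. -259.   16.]
 [ 531. -262.   12.]]
```

Confirmed: the ring on the hub is the dark one around the shaft, with its split at crop (352,145), lugs at (252,108) and (240,355). That gives hub ≈ (554.3,−25.4), yaw ≈ −49.4°. The holder opening extends towards world −x, so the pick's foot points at ≈179°. Next, fetch the pick.

```bash
python3 -m inch '[0,-0.022,0.006,0,0,8.5,0, 0,-0.022,0.006,0,0,8.5,0, 0,-0.022,0.006,0,0,8.5,0, 0,-0.022,0.006,0,0,8.5,0, 0,-0.022,0.006,0,0,8.5,0, 0,-0.022,0.006,0,0,8.5,0, 0,-0.022,0.006,0,0,8.5,0, 0,-0.022,0.006,0,0,8.5,0, 0,-0.022,0,0,0,8.5,0, 0,-0.022,0,0,0,8.5,0]'
python3 -m inch '[0.0005,-0.0018,-0.02,0,0,4,0, 0,0,-0.03,0,0,0,0, 0,0,-0.03,0,0,0,0, 0,0,-0.03,0,0,0,0, 0,0,-0.008,0,0,0,0, 0,0,0,0,0,0,0, 0,0,0,0,0,0,0]'
```

```text
time: 3.45
tool_pos: [552.1, -251.2, 221.8]
tcp_rot: [179.8, 0.1, 85.1]
ft_force: [0.8, -0.6, -0.8]
finger_gap: 85.3
time: 4.15
tool_pos: [553.5, -251.2, 103.7]
tcp_rot: [179.9, 0.1, 88.8]
ft_force: [-0.1, -0.3, 0.1]
finger_gap: 84.9
```

```bash
python3 -m inch '[0,0,0,0,0,0,255, 0,0,0,0,0,0,255, 0,0,0,0,0,0,255, 0,0,0,0,0,0,255, 0,0,0,0,0,0,255, 0,0,0,0,0,0,255, 0,0,0,0,0,0,255, 0,0,0,0,0,0,255]' 80
python3 -c "
from h import *
print([ (r.sense()['tool_pos'].round(2),r.sense()['ft_force'].round(2)) for _ in range(3)])"
```

```text
time: 4.95
tool_pos: [552.7, -250.0, 101.6]
tcp_rot: [180.0, 0.0, 88.9]
ft_force: [0.1, 1.4, 3.4]
finger_gap: 16.8
[(array([ 552.72, -250.01,  101.65]), array([0.09, 1.41, 3.45])), (array([ 552.72, -250.01,  101.65]), array([0.09, 1.41, 3.45])), (array([ 552.72, -250.01,  101.65]), array([0.09, 1.41, 3.45]))]
```

```bash
python3 -m inch '[0,0,0.01,0,0,0,255, 0,0,0.025,0,0,0,255, 0,0,0.03,0,0,0,255, 0,0,0.02,0,0,0,255, 0.008,0.034,0,0,0,-4,255, 0.008,0.034,0,0,0,-4,255, 0.008,0.034,0,0,0,-4,255, 0.008,0.034,0,0,0,-4,255, 0.008,0.034,0,0,0,-4,255, 0.0088,0.0323,0,0,0,-4.3,255]'
python3 -m inch '[0,0,0,0,0,0,255, 0,0,0,0,0,0,255, 0,0,0,0,0,0,255]'
python3 - <<'E'
from h import *
s=r.sense();print(s['tool_pos'],s['ft_force'],s['finger_gap'])
for n in ['side','wrist']:
    p,d,P=cloud(n); np.savez('pics/lift_%s.npz'%n,p=p,d=d); cv2.imwrite('pics/lift_%s.png'%n,p[...,::-1])
    D=np.hypot(P[...,0]-601,P[...,1]+48)
    m=(D<28)&(P[...,2]>85)&(P[...,2]<175); q=P[m]; 
    for a in range(85,175,4):
        k=q[(q[:,2]>=a)&(q[:,2]<a+4)]
        if len(k): print(n,a,len(k),k[:,:2].min(0).round(),k[:,:2].max(0).round())
E
```

```text
time: 5.95
tool_pos: [601.1, -46.2, 186.5]
tcp_rot: [-180.0, 0.0, 64.4]
ft_force: [-0.2, -0.5, -0.6]
finger_gap: 17.0
time: 6.25
tool_pos: [601.0, -48.4, 186.3]
tcp_rot: [-180.0, 0.0, 64.6]
ft_force: [0.5, -0.6, -1.9]
finger_gap: 17.3
[600.99956755 -48.42622669 186.2663278 ] [ 0.45711697 -0.55434178 -1.89852423] 17.30808373250642
side 109 3 [596. -46.] [599. -44.]
side 113 16 [588. -50.] [603. -38.]
side 117 4 [592. -51.] [603. -42.]
side 121 3 [600. -49.] [603. -49.]
side 125 4 [600. -50.] [603. -48.]
side 129 3 [600. -50.] [605. -48.]
side 133 3 [600. -49.] [605. -48.]
side 137 4 [600. -49.] [605. -47.]
side 141 5 [601. -50.] [606. -46.]
side 145 3 [601. -50.] [605. -48.]
side 149 4 [600. -50.] [605. -48.]
side 153 1 [602. -51.] [602. -51.]
side 161 1 [590. -53.] [590. -53.]
side 165 37 [587. -64.] [618. -31.]
side 169 54 [587. -63.] [618. -36.]
side 173 5 [592. -56.] [601. -52.]
wrist 113 135 [586. -50.] [604. -40.]
wrist 117 21 [588. -50.] [604. -42.]
wrist 121 17 [598. -49.] [604. -46.]
wrist 125 18 [598. -49.] [604. -46.]
wrist 129 13 [600. -49.] [604. -46.]
wrist 133 2 [601. -46.] [602. -46.]
wrist 161 2 [604. -35.] [606. -34.]
wrist 165 113 [587. -54.] [617. -33.]
wrist 169 721 [587. -55.] [617. -33.]
wrist 173 39 [595. -47.] [612. -38.]
```

```bash
python3 -m inch '[0,0,-0.02,0,0,0,255, 0,0,-0.02,0,0,0,255, 0,0,-0.02,0,0,0,255, 0,0,-0.012,0,0,0,255, 0,0,0,0,0,0,255, 0,0,0,0,0,0,255, 0,0,0,0,0,0,255]'
python3 - <<'E'
from h import *
d=np.load('pics/lift_wrist.npz')['d']
ss=[r.sense()['ft_force']];s=r.sense();print(s['tool_pos'].round(2),s['ft_force'].round(2))
p,d,P=cloud('wrist'); cv2.imwrite('pics/low.png',cv2.resize(p[60:330,180:500],(800,675))[:600,...,::-1])
c=np.array([601.3,-47.7]);u=np.array([.903,-.429]);v=np.array([.429,.903])
a=(P[...,:2]-c)@u; b=(P[...,:2]-c)@v
m=(a<-5)&(a>-16)&(abs(b)<2.2)&(P[...,2]>30)&(P[...,2]<60); print('foot top',np.median(P[m][:,2]),len(P[m]))
m=(a<0)&(a>-18)&(abs(b)>5)&(abs(b)<12)&(P[...,2]>25)&(P[...,2]<60); print('flange',np.median(P[m][:,2]),len(P[m]))
E
```

```text
time: 7.05
tool_pos: [602.2, -48.0, 115.8]
tcp_rot: [179.9, -0.0, 64.5]
ft_force: [0.5, -0.2, -0.0]
finger_gap: 17.3
[602.21 -48.   115.81] [ 0.45 -0.18 -0.01]
foot top 44.54476067620621 151
flange 33.668768422056004 310
```

View pics/low.png

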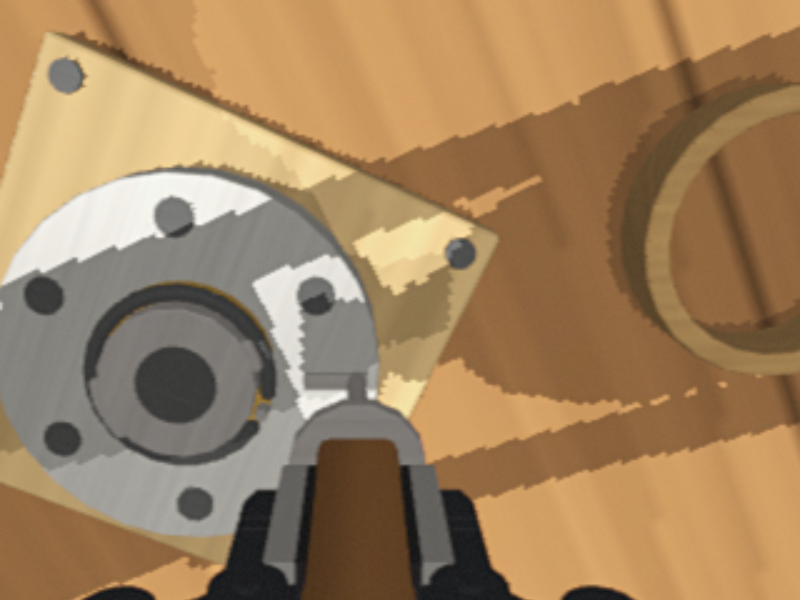

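The foot at (305–355, 380) points at the ring between the short lug (258,350) and the split (260,405). Its underside is about 8 mm above the flange, so I'll feel down.

```bash
python3 -m inch '[0,0,-0.003,0,0,0,255, 0,0,-0.002,0,0,0,255, 0,0,-0.001,0,0,0,255, 0,0,0,0,0,0,255, 0,0,0,0,0,0,255]'
for i in 1 2 3; do python3 -m inch '[0,0,-0.0005,0,0,0,255, 0,0,0,0,0,0,255]' | tail -3; done
```

```text
time: 7.6
tool_pos: [601.2, -47.6, 108.2]
tcp_rot: [-180.0, 0.0, 64.6]
ft_force: [-0.3, 0.1, -1.9]
finger_gap: 17.0
tcp_rot: [-180.0, 0.0, 64.6]
ft_force: [0.2, 0.5, -1.0]
finger_gap: 17.2
tcp_rot: [-180.0, 0.0, 64.6]
ft_force: [0.6, 0.5, -2.4]
finger_gap: 17.1
tcp_rot: [180.0, -0.0, 64.6]
ft_force: [-2.0, 0.3, 2.0]
finger_gap: 16.7
```

```bash
for i in 1 2; do python3 -m inch '[0,0,0,0,0,0,255, 0,0,0,0,0,0,255]' | grep force; done; python3 -m inch '[0,0,-0.0005,0,0,0,255, 0,0,0,0,0,0,255]' | grep -E "pos|force";python3 -m inch '[0,0,0,0,0,0,255]' | grep -E "pos|force"
```

```text
ft_force: [-1.3, 0.1, 3.7]
ft_force: [-1.1, 1.2, 4.8]
tool_pos: [601.5, -47.7, 107.1]
ft_force: [-3.6, 0.1, 7.6]
tool_pos: [601.5, -47.7, 107.1]
ft_force: [-3.8, 0.4, 6.8]
```

```bash
python3 -m inch '[0,0,0.001,0,0,0,255, 0,0,0.0009,0,0,0,255, -0.002,0.001,0,0,0,0,255, -0.002,0.001,0,0,0,0,255, -0.002,0.0009,0,0,0,0,255, 0,0,0,0,0,0,255]'
python3 -m inch '[-0.001,0.0005,0,0,0,0,255, -0.001,0.0005,0,0,0,0,255, -0.001,0.0005,0,0,0,0,255, -0.001,0.0004,0,0,0,0,255, 0,0,0,0,0,0,255]'
python3 - <<'E'
from h import *
p,d,P=cloud('wrist'); cv2.imwrite('pics/low2.png',cv2.resize(p[120:280,180:400],(800,582),interpolation=cv2.INTER_CUBIC)[...,::-1])
E
```

```text
time: 9.5
tool_pos: [594.9, -44.6, 108.0]
tcp_rot: [-180.0, 0.0, 64.6]
ft_force: [0.3, 0.1, -1.2]
finger_gap: 17.3
time: 10.0
tool_pos: [591.2, -42.8, 108.2]
tcp_rot: [-180.0, 0.0, 64.6]
ft_force: [-0.0, 0.2, -0.7]
finger_gap: 17.3
```

View pics/low2.png

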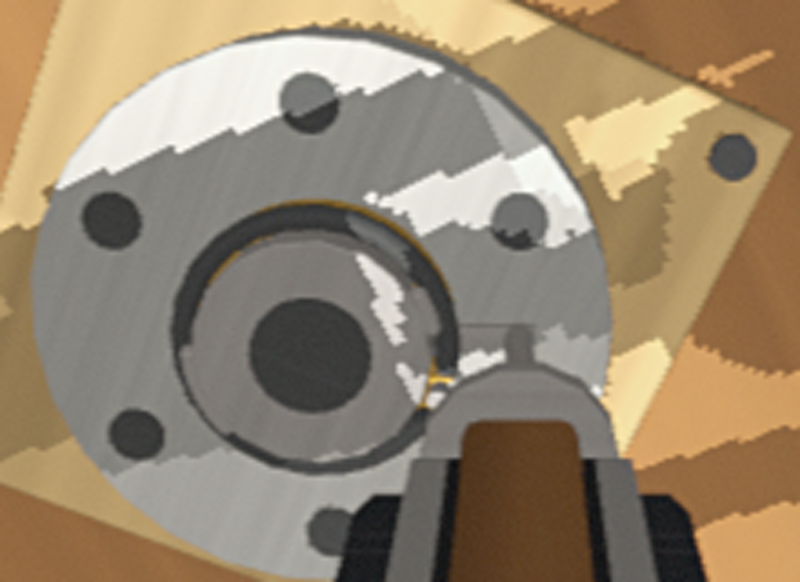

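The foot runs under the wire at (460,330), about 3.5 mm past its outer edge, with free air above and below. Now I'll lift gently.

```bash
for i in 1 2 3 4; do python3 -m inch '[0,0,0.0005,0,0,0,255, 0,0,0.0005,0,0,0,255, 0,0,0,0,0,0,255]' | grep -E "pos|force"; done
```

```text
tool_pos: [591.4, -42.9, 109.3]
ft_force: [0.7, -0.5, -0.8]
tool_pos: [591.2, -42.9, 110.0]
ft_force: [0.1, -1.3, -3.3]
tool_pos: [591.0, -42.9, 110.6]
ft_force: [0.9, -1.6, -8.2]
tool_pos: [590.9, -42.8, 111.3]
ft_force: [2.9, -1.6, -14.6]
```

```bash
for i in 1 2 ; do python3 -m inch '[0,0,0.0003,0,0,0,255, 0,0,0,0,0,0,255]' | grep -E "pos|force"; done
```

```text
tool_pos: [591.1, -42.8, 111.8]
ft_force: [5.6, -0.5, -17.7]
tool_pos: [591.9, -42.9, 113.0]
ft_force: [5.5, -0.2, -13.0]
```

```bash
for i in 1 2 3 4; do python3 -m inch '[0,0,0.0005,0,0,0,255, 0,0,0,0,0,0,255]' | grep -E "pos|force"; done
```

```text
tool_pos: [591.8, -42.9, 114.7]
ft_force: [-0.6, 0.1, -2.4]
tool_pos: [591.8, -42.9, 115.1]
ft_force: [-0.8, -0.5, -1.3]
tool_pos: [591.5, -42.9, 114.8]
ft_force: [0.5, -0.3, -0.3]
tool_pos: [591.3, -42.9, 114.9]
ft_force: [0.4, 0.2, -0.9]
```

Run:
```python
from h import *
p,d,P=cloud('wrist'); cv2.imwrite('pics/up.png',cv2.resize(p[120:280,180:400],(800,582),interpolation=cv2.INTER_CUBIC)[...,::-1])
H=np.array([554.3,-25.4]); a=(np.degrees(np.arctan2(P[...,1]-H[1],P[...,0]-H[0]))+49.4)%360; rr=np.hypot(P[...,0]-H[0],P[...,1]-H[1])
for t in range(10,360,10):
    m=(abs(a-t)<4)&(rr>25.2)&(rr<30)&(P[...,2]<60); 
    if m.sum()>3: print(t,m.sum(),np.percentile(P[m][:,2],[50,85]).round(1))
```

```text
10 17 [50.3 51.5]
20 32 [49.7 51.6]
30 58 [43.1 51.5]
40 55 [38.4 51.9]
50 57 [38.4 51.4]
60 67 [38.5 51.3]
70 71 [38.6 50.9]
80 70 [38.7 50.5]
90 69 [39.  50.3]
100 69 [39.1 49.5]
110 66 [39.5 49.3]
120 58 [42.9 48.7]
130 55 [45.1 47.8]
140 45 [45.8 47.4]
150 40 [45.7 46.6]
160 35 [45.3 45.7]
170 26 [44.7 45.7]
180 23 [44.6 45. ]
190 23 [44.  44.6]
200 24 [43.7 44.3]
210 12 [43.2 44.2]
220 14 [43.9 46.2]
230 10 [43.7 46.3]
240 9 [43.5 43.7]
250 14 [44.2 44.6]
260 21 [44.1 44.9]
270 20 [44.6 45.3]
280 17 [45.4 46.1]
290 19 [46.1 47.1]
300 19 [46.8 47.7]
310 16 [47.5 48.1]
320 18 [48.2 49.3]
330 18 [48.9 49.9]
340 25 [39.9 50.1]
350 16 [39.  48.6]
```

View pics/up.png

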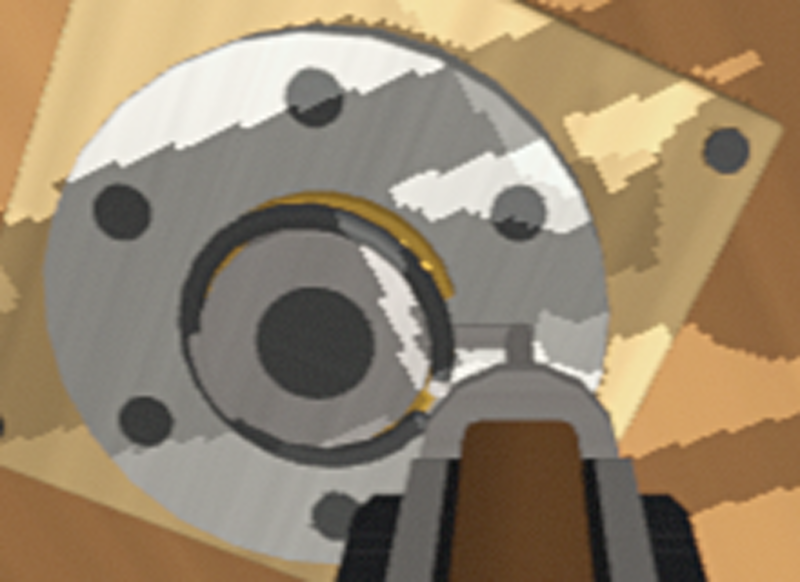

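The end has snapped up: the wire top there is at about 50.5 mm (centre ≈48), the ring is tilted on the lug, and the pick is unloaded. Lower 2 mm, back out, and return the pick.

```bash
python3 -m inch '[0,0,-0.001,0,0,0,255, 0,0,-0.001,0,0,0,255, 0.0036,-0.0017,0,0,0,0,255, 0.0036,-0.0017,0,0,0,0,255, 0.0054,-0.0026,0,0,0,0,255, 0.0054,-0.0026,0,0,0,0,255, 0,0,0.02,0,0,0,255, 0,0,0.025,0,0,0,255, 0,0,0.025,0,0,0,255, 0,0,0.0025,0,0,0,255]'
python3 -m inch '[-0.009,-0.033,0,0,0,4,255, -0.009,-0.033,0,0,0,4,255, -0.009,-0.033,0,0,0,4,255, -0.009,-0.033,0,0,0,4,255, -0.009,-0.033,0,0,0,4,255, -0.0118,-0.0335,0,0,0,4.3,255, 0,0,0,0,0,0,255, 0,0,0,0,0,0,255]'
python3 - <<'E'
from h import *
s=r.sense();print(s['tool_pos'],s['tcp_rot'],s['ft_force'])
p,d,P=cloud('wrist')
m=(np.hypot(P[...,0]-552.5,P[...,1]+250)<35)&(P[...,2]>105)&(P[...,2]<135); q=P[m]
if len(q): print('foot/shank',len(q),q.min(0),q.max(0),np.median(q,0), cv2.minAreaRect(q[q[:,2]<np.percentile(q[:,2],60)][:,:2].astype(np.float32)))
m=(np.hypot(P[...,0]-552.5,P[...,1]+250)<65)&(P[...,2]>77)&(P[...,2]<84);print(cv2.minAreaRect(P[m][:,:2].astype(np.float32)))
E
```

```text
time: 13.5
tool_pos: [612.0, -52.1, 189.7]
tcp_rot: [179.6, -0.1, 64.6]
ft_force: [0.2, -0.7, 0.1]
finger_gap: 17.1
time: 14.3
tool_pos: [552.0, -250.6, 184.2]
tcp_rot: [-179.9, -0.1, 88.7]
ft_force: [0.2, 0.3, -0.8]
finger_gap: 16.8
[ 551.9727835  -250.57736141  184.1728788 ] [-1.79941621e+02 -5.32094003e-02  8.87004802e+01] [ 0.22804079  0.34638589 -0.76899972]
foot/shank 207 [ 535.85194286 -253.13413577  110.41762683] [ 554.50721499 -247.80269123  131.38491408] [ 546.39876707 -249.26233102  113.8389051 ] ((545.173828125, -250.5347442626953), (18.690561294555664, 5.098784923553467), 0.5845971703529358)
((553.5606689453125, -250.43077087402344), (86.1308364868164, 70.0680160522461), 88.29361724853516)
```

```bash
python3 -m inch '[0.001,0,-0.025,0,0,0,255, 0,0,-0.025,0,0,0,255, 0,0,-0.02,0,0,0,255, 0,0,-0.008,0,0,0,255, 0,0,-0.003,0,0,0,255, 0,0,-0.001,0,0,0,255, 0,0,0,0,0,0,255, 0,0,0,0,0,0,255]'
python3 -m inch '[0,0,-0.001,0,0,0,255, 0,0,-0.0005,0,0,0,255, 0,0,0,0,0,0,255]'
```

```text
time: 15.15
tool_pos: [554.3, -250.3, 104.6]
tcp_rot: [179.9, 0.1, 88.9]
ft_force: [-0.1, -0.9, -0.4]
finger_gap: 16.8
time: 15.45
tool_pos: [553.5, -250.1, 101.9]
tcp_rot: [180.0, 0.0, 88.9]
ft_force: [-1.1, -0.5, -0.9]
finger_gap: 16.9
```

```bash
for i in 1 2; do python3 -m inch '[0,0,-0.0005,0,0,0,255, 0,0,0,0,0,0,255]' | grep -E "pos|force"; done
```

```text
tool_pos: [553.5, -250.1, 101.7]
ft_force: [-0.9, 1.1, 3.3]
tool_pos: [553.6, -250.0, 101.6]
ft_force: [-3.6, 1.6, 5.9]
```

```bash
python3 -m inch '[0,0,0,0,0,0,0, 0,0,0,0,0,0,0, 0,0,0,0,0,0,0, 0,0,0,0,0,0,0, 0,0,0,0,0,0,0, 0,0,0,0,0,0,0, 0,0,0,0,0,0,0, 0,0,0.025,0,0,0,0, 0,0,0.045,0,0,0,0, 0,0,0.05,0,0,0,0]'
python3 -m inch '[0,0,0.029,0,0,0,0, 0,0,0,0,0,0,0, 0,0,0,0,0,0,0]'
python3 - <<'E'
from h import *
p,d,P=cloud('wrist'); np.savez('pics/back.npz',p=p,P=P)
p,d,P2=cloud('top')
for Q in (P,P2):
  D=np.hypot(Q[...,0]-553,Q[...,1]+250)
  for z0,z1,rad in [(77.5,82.8,65),(83.5,90,30),(145,156,30)]:
    q=Q[(D<rad)&(Q[...,2]>z0)&(Q[...,2]<z1)]
    print(z0,len(q),cv2.minAreaRect(q[:,:2].astype(np.float32)),np.median(q[:,2]))
E
```

```text
time: 16.85
tool_pos: [552.2, -249.3, 220.1]
tcp_rot: [-179.8, -0.1, 88.9]
ft_force: [0.6, -0.7, -0.3]
finger_gap: 85.6
time: 17.15
tool_pos: [553.9, -250.2, 250.7]
tcp_rot: [179.9, 0.1, 88.9]
ft_force: [-0.5, 0.9, -0.8]
finger_gap: 85.6
77.5 4194 ((553.354248046875, -250.65838623046875), (86.29711151123047, 69.99365234375), 88.17645263671875) 80.55046884906935
83.5 314 ((553.5556640625, -248.21139526367188), (25.991641998291016, 30.918840408325195), 88.23262786865234) 85.57157467160778
145 429 ((553.5758056640625, -250.02230834960938), (17.130714416503906, 16.82356071472168), 89.1467514038086) 150.13839734367173
77.5 646 ((554.0379638671875, -245.76071166992188), (76.01264953613281, 69.31922149658203), 87.6541748046875) 80.51422607255608
83.5 76 ((555.9638061523438, -245.37515258789062), (37.53432846069336, 48.7161750793457), 80.55401611328125) 85.51242982886828
145 74 ((553.4733276367188, -250.935546875), (16.85257339477539, 16.108131408691406), 89.65452575683594) 150.37919711100722
```

Pick is back upright in the holder (handle at (553.6,−250.0), same height as before). Now go over the ring.

```bash
python3 -m inch '[0,0.0225,-0.005,0,0,-8.5,0, 0,0.0225,-0.005,0,0,-8.5,0, 0,0.0225,-0.005,0,0,-8.5,0, 0,0.0225,-0.005,0,0,-8.5,0, 0,0.0225,-0.005,0,0,-8.5,0, 0,0.0225,-0.005,0,0,-8.5,0, 0,0.0225,-0.01,0,0,-8.5,0, 0,0.0225,-0.01,0,0,-8.5,0, 0,0.0225,-0.01,0,0,-8.5,0, 0,0.0221,-0.02,0,0,-8.5,0]'
python3 -m inch '[0.0008,0,-0.02,0,0,-8.3,0, 0,0,0,0,0,0,0, 0,0,0,0,0,0,0]'
python3 - <<'E'
from h import *
p,d,P=cloud('wrist'); np.savez('pics/ring.npz',p=p,P=P,d=d); cv2.imwrite('pics/ring.png',cv2.resize(p[100:260,200:420],(800,582),interpolation=cv2.INTER_CUBIC)[...,::-1])
q=P[(np.hypot(P[...,0]-554,P[...,1]+26)<75)&(P[...,2]>30)&(P[...,2]<36)]; print('flange',cv2.minEnclosingCircle(q[:,:2].astype(np.float32)))
q=P[(np.hypot(P[...,0]-554,P[...,1]+26)<120)&(P[...,2]>12)&(P[...,2]<18)]; print('board',cv2.minAreaRect(q[:,:2].astype(np.float32)))
# ring pixels: dark, z 41..53, r>22
g=p.max(-1); rr=np.hypot(P[...,0]-554,P[...,1]+26); m=(g<75)&(rr>20)&(rr<36)&(P[...,2]>41)&(P[...,2]<56)
q=P[m]; A=np.c_[2*q[:,:2],np.ones(len(q))]; s=np.linalg.lstsq(A,(q[:,:2]**2).sum(1),rcond=None)[0]; print('ring fit',len(q),s[:2],np.sqrt(s[2]+s[0]**2+s[1]**2))
n=np.linalg.lstsq(np.c_[q[:,:2]-[554,-26],np.ones(len(q))],q[:,2],rcond=None)[0]; print('plane',n)
dv=np.array([np.cos(np.radians(85.6)),np.sin(np.radians(85.6))]); w=(q[:,:2]-[554.3,-25.4])@dv; print('extent along grip',np.percentile(w,[0,1,99,100]))
w=(q[:,:2]-[554.3,-25.4])@np.array([dv[1],-dv[0]]); print('across',np.percentile(w,[0,1,99,100]))
E
```

```text
time: 18.25
tool_pos: [553.1, -24.4, 168.6]
tcp_rot: [-180.0, 0.0, 3.5]
ft_force: [0.7, 0.6, -0.2]
finger_gap: 85.2
time: 18.55
tool_pos: [553.1, -25.3, 148.4]
tcp_rot: [-180.0, 0.2, -4.2]
ft_force: [0.6, 0.2, 0.5]
finger_gap: 85.5
flange ((554.1669311523438, -25.192352294921875), 60.102657318115234)
board ((554.2923583984375, -25.241363525390625), (150.108642578125, 149.82354736328125), 40.44516372680664)
ring fit 248 [554.66696747 -25.55001396] 26.561755662127204
plane [ 1.36215024e-01 -3.68183104e-02  4.72379645e+01]
extent along grip [-24.44232894 -23.79897376  24.72260256  24.93832278]
across [-28.13798394 -27.46611136  27.69937773  27.71890327]
```

View pics/ring.png

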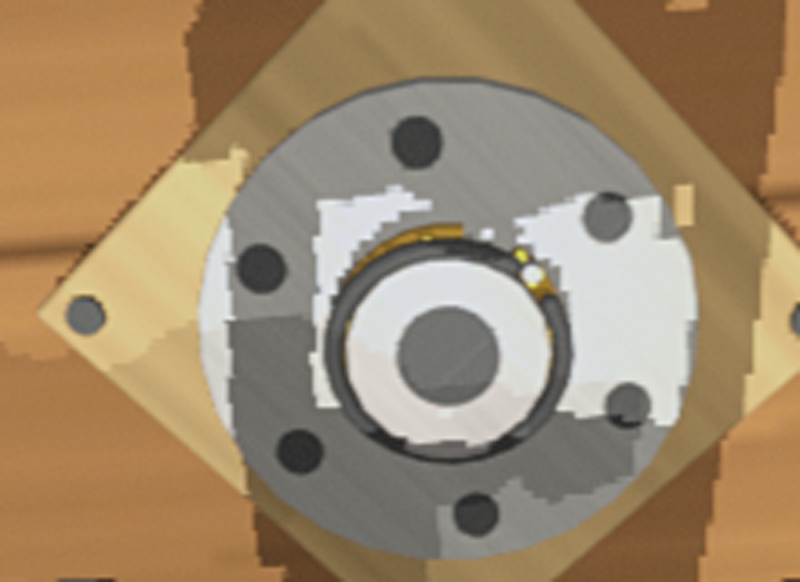

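```bash
python3 -m inch '[0,0,-0.04,0,0,0,0, 0,0,-0.04,0,0,0,0, 0,0,-0.02,0,0,0,0, 0,0,-0.012,0,0,0,0, 0,0,-0.006,0,0,0,0, 0,0,0,0,0,0,0, 0,0,0,0,0,0,50, 0,0,0,0,0,0,65, 0,0,0,0,0,0,65, 0,0,0,0,0,0,65]' 25
python3 -m inch '[0,0,0,0,0,0,72, 0,0,0,0,0,0,72, 0,0,0,0,0,0,72]'
```

```text
time: 19.6
tool_pos: [554.7, -25.4, 32.5]
tcp_rot: [180.0, -0.1, -4.4]
ft_force: [0.2, -0.0, -0.4]
finger_gap: 63.6
time: 19.9
tool_pos: [554.2, -25.3, 31.8]
tcp_rot: [-180.0, 0.0, -4.4]
ft_force: [-1.0, 0.1, -0.4]
finger_gap: 60.9
```

```bash
python3 -m inch '[0,0,0,0,0,0,80, 0,0,0,0,0,0,80, 0,0,0,0,0,0,80]' | grep -E "force|gap"
python3 -m inch '[0,0,0,0,0,0,95, 0,0,0,0,0,0,95, 0,0,0,0,0,0,95]' | grep -E "force|gap"
```

```text
ft_force: [0.8, 1.1, -0.1]
finger_gap: 58.6
ft_force: [0.3, 0.5, 1.3]
finger_gap: 55.7
```

```bash
python3 -m inch '[0,0,0,0,0,0,130, 0,0,0,0,0,0,130, 0,0,0,0,0,0,130]' | grep -E "force|gap"
python3 -m inch '[0,0,0.001,0,0,0,130, 0,0,0.001,0,0,0,130, 0,0,0,0,0,0,130]' | grep -E "force|gap|pos"
```

```text
ft_force: [1.0, 0.8, 2.2]
finger_gap: 55.4
tool_pos: [553.7, -25.3, 33.4]
ft_force: [-1.6, 0.5, -0.3]
finger_gap: 55.9
```

```bash
python3 -m inch '[0,0,0.001,0,0,0,130, -0.001,0.0001,0,0,0,0,130, -0.001,0.0001,0,0,0,0,130, 0,0,0,0,0,0,130]' | grep -E "force|gap|pos"
python3 -m inch '[-0.001,0.0001,0,0,0,0,130, -0.001,0.0001,0,0,0,0,130, 0,0,0,0,0,0,130]' | grep -E "force|gap|pos"
python3 -m inch '[-0.001,0.0001,0,0,0,0,130, -0.001,0.0001,0,0,0,0,130, 0,0,0,0,0,0,130]' | grep -E "force|gap|pos"
```

```text
tool_pos: [552.3, -25.2, 34.9]
ft_force: [0.4, -0.2, 0.3]
finger_gap: 55.9
tool_pos: [550.2, -24.9, 34.8]
ft_force: [0.4, 0.2, -0.1]
finger_gap: 55.9
tool_pos: [548.2, -24.7, 34.8]
ft_force: [-0.4, 0.4, -0.2]
finger_gap: 55.8
```

```bash
python3 -m inch '[0,0,0.001,0,0,0,130, 0,0,0.001,0,0,0,130, 0,0,0.001,0,0,0,130, 0,0,0,0,0,0,130]' | grep -E "force|gap|pos"
python3 -m inch '[0,0,0.002,0,0,0,130, 0,0,0.002,0,0,0,130, 0,0,0.002,0,0,0,130, 0,0,0.002,0,0,0,130, 0,0,0,0,0,0,130]' | grep -E "force|gap|pos"
```

```text
tool_pos: [548.5, -24.8, 38.0]
ft_force: [0.7, 0.0, -0.9]
finger_gap: 56.1
tool_pos: [548.7, -24.8, 46.3]
ft_force: [-0.2, -0.2, -0.2]
finger_gap: 55.6
```

```bash
python3 -m inch '[0,0,0.005,0,0,0,130, 0,0,0.015,0,0,0,130, 0,0,0.025,0,0,0,130, 0,0,0.025,0,0,0,130, 0,0,0.01,0,0,0,130, 0,0,0,0,0,0,130, 0,0,0,0,0,0,130]' | grep -E "force|gap|pos"
python3 - <<'E'
from h import *
p,d,P=cloud('wrist'); cv2.imwrite('pics/held.png',p[40:360,100:540,::-1])
p,d,Q=cloud('top')
q=Q[(abs(Q[...,0]-488)<110)&(abs(Q[...,1]-265)<105)&(Q[...,2]>20)&(Q[...,2]<34)]; print('tray',cv2.minAreaRect(q[:,:2].astype(np.float32)))
E
```

```text
tool_pos: [548.1, -24.7, 125.4]
ft_force: [-0.4, 1.4, -0.5]
finger_gap: 55.9
tray ((487.2649230957031, 264.2548522949219), (142.18080139160156, 159.88685607910156), 81.17025756835938)
```

View pics/held.png

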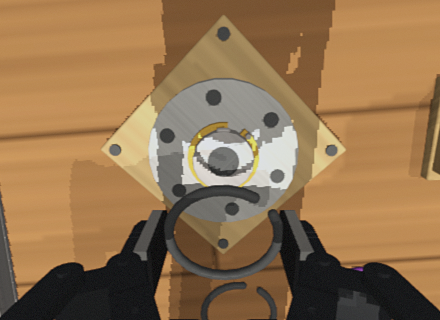

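```bash
python3 -m inch '[-0.006,0.029,0,0,0,-0.4,130, -0.006,0.029,0,0,0,-0.4,130, -0.006,0.029,0,0,0,-0.4,130, -0.006,0.029,0,0,0,-0.4,130, -0.006,0.029,0,0,0,-0.4,130, -0.006,0.029,0,0,0,-0.4,130, -0.006,0.029,0,0,0,-0.4,130, -0.006,0.029,0,0,0,-0.4,130, -0.006,0.029,0,0,0,-0.6,130, -0.006,0.029,0,0,0,-0.6,130]' | grep -E "gap|pos"
python3 -m inch '[0,0,-0.03,0,0,0,130, 0,0,-0.03,0,0,0,130, 0,0,-0.03,0,0,0,130, 0,0,-0.02,0,0,0,130, 0,0,-0.008,0,0,0,130, 0,0,-0.003,0,0,0,130, 0,0,0,0,0,0,130, 0,0,0,0,0,0,130]' | grep -E "gap|pos|force"
for i in 1 2 3; do python3 -m inch '[0,0,-0.001,0,0,0,130, 0,0,0,0,0,0,130]' | grep -E "force|gap|pos"; done
```

```text
tool_pos: [487.0, 266.0, 124.1]
finger_gap: 55.8
tool_pos: [489.2, 265.6, 6.0]
ft_force: [0.3, -0.3, -0.3]
finger_gap: 56.1
tool_pos: [488.9, 265.5, 4.7]
ft_force: [0.2, -0.5, -1.5]
finger_gap: 55.8
tool_pos: [488.4, 265.3, 2.9]
ft_force: [0.1, -0.2, 0.0]
finger_gap: 55.8
tool_pos: [488.1, 265.2, 1.6]
ft_force: [-0.6, 0.3, -1.1]
finger_gap: 55.3
```

Release with a modest opening, then rise.

```bash
python3 -m inch '[0,0,0,0,0,0,70, 0,0,0,0,0,0,55, 0,0,0,0,0,0,40, 0,0,0,0,0,0,40, 0,0,0,0,0,0,40, 0,0,0,0,0,0,40]' | grep -E "force|gap|pos"
python3 -m inch '[0,0,0.01,0,0,0,40, 0,0,0.02,0,0,0,40, 0,0,0.04,0,0,0,40, 0,0,0.04,0,0,0,40, 0,0,0.04,0,0,0,40, 0,0,0,0,0,0,40, 0,0,0,0,0,0,40, 0,0,0,0,0,0,40]' | grep -E "force|gap|pos"
python3 - <<'E'
from h import *
p,d,P=cloud('wrist'); g=p.max(-1); cv2.imwrite('pics/end.png',p[40:360,60:580,::-1])
m=(abs(P[...,0]-488)<60)&(abs(P[...,1]-265)<55)&(P[...,2]>6.5)&(P[...,2]<40)&(g<90); q=P[m]
print(len(q),q.mean(0),q.min(0),q.max(0)); print(np.linalg.lstsq(np.c_[q[:,:2]-q[:,:2].mean(0),np.ones(len(q))],q[:,2],rcond=None)[0])
p,d,P=cloud('top'); q=P[(np.hypot(P[...,0]-553,P[...,1]+250)<30)&(P[...,2]>145)&(P[...,2]<156)]; print('pick',q.mean(0))
E
```

```text
tool_pos: [488.3, 265.2, 1.8]
ft_force: [0.9, -0.2, 0.6]
finger_gap: 71.7
tool_pos: [487.7, 265.0, 151.0]
ft_force: [0.1, -0.3, -0.3]
finger_gap: 72.3
437 [488.18246654 259.70791858   9.08711636] [461.97116408 236.59348632   6.64094263] [516.84980114 291.87974348  11.31051732]
[ 1.37552094e-03 -2.36154590e-03  9.08711636e+00]
pick [ 553.6061071  -250.73364958  149.91198114]
```

View pics/end.png

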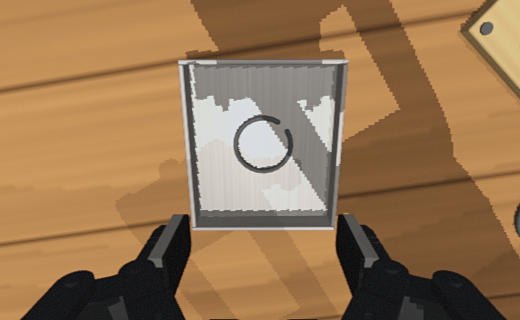

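The ring lies flat at the middle of the tray (262,144), wire top about 9 mm up with negligible tilt. The pick is in its holder and the gripper is clear, so I'm handing in.

```bash
python3 -c "
from bench import r
print(r.sense()['time']); print(r.hand_in())"
```

```text
27.7
the job is handed in; nothing more can be done
None
```

The ring is off the shaft and in the tray, and the pick is back in its holder. I handed in at 27.7 s; no verdict was reported.

- **Prying:** the pick went in under the wire without touching it. The force on it peaked at about 18 N as measured at the wrist (limit 22 N), a little above the 15 N you gave. It then fell to nothing as the end snapped up, with the wire centre at about 48 mm on the lug.
- **Returning the pick:** it stands in the holder at about (553.6, −250), in line with the holder's axis. Its height is unchanged from the start.
- **Taking the ring off:** I gripped it at about 25 N and shifted it about 6 mm towards the long lug. It lifted free, with only about 2 N showing at the wrist. The finger opening read 55–56 mm on the 58 mm ring. It also read about 1 mm low on the pick's handle.
- **Last checks:** the ring lies flat at about (488, 264), within about 2 mm of the tray's centre, with its wire top about 9 mm up. The robot is clear of everything. I did not measure the cup, tape or offcut again, but the arm never went near them.

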